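Space and hold a plate square on the magnetic bed

TASK

Free the magnetic bed by twisting its spring-return switch clockwise to the stop and letting it spring back. Then take the slimmer of the two steel spacers from the wooden rack, slide it upright down into whichever gap between the aluminium plate and the fence's two stops is wide enough for it, until it stands on the bed squarely in front of its stop, and let go of it. Finally push the plate firmly by its round lug towards the fence until it is flush against both the spacer and the other stop, and finish while still pressing it there with the gripper; leave the thick spacer, the oil can, the wrench and the bin alone.

Things in the scene. Friction and masses are not known exactly. Their poses are not given: they have to be found in the camera images.
- jig: fixed steel magnetic bed, 200 (x) x 220 (y) x 30 high; origin at the centre of its underside, on the bench; its +x points from the plate to the fence, z up. The fence is a dark bar at its +x edge, face towards the plate at x = +80, 160 long, its top 46 above the bench. On its +y side is joined a grey switch box, 90 (x) x 85 (y) x 45 high, centred at y = +152. (lengths in mm)
- switch (a joint): turn of the black switch knob about its upright axis: 0 at rest, grows clockwise seen from above to the fixed stop at 1.2 rad; a spring (0.03 N m at rest, 0.15 N m at the stop) returns it to 0 when let go (lengths in mm)
- switch_grip (a point): on the knob's axis, in its grip bar, 77 above the bench. The bar is 46 long, 12 thick, stands from 59 to 88 above the bench on a disc 52 across; at joint value 0 the bar lies along the bed's x, and this point's x is along the bar (lengths in mm)
- stop_deep: fixed steel stop on the bed against the fence, 32 wide (y), 26 high, reaching 22 out from the fence; origin at the middle of its lower edge on the fence face, on the bed top (30 above the bench), axes as the bed's, so its front face is at its x = -22. It is at y = +42 or -42 of the bed, the shallow stop at the other (lengths in mm)
- stop_shallow: fixed steel stop like the deep one, 32 wide, 26 high, but reaching only 10 out: its front face is at its x = -10. The gap between it and the plate is 12 larger than at the deep stop: at the start about 17 to 22 here and 5 to 10 at the deep stop (lengths in mm)
- plate: loose, oiled aluminium plate (slides easily, friction about 0.15) lying on the bed, 50 (x) x 120 (y) x 16 thick, with a half-round push lug (radius 10, full thickness) standing out in the middle of the edge away from the fence, about 0.26 kg; origin at the centre of the underside without the lug; +x towards the fence, nearly along the bed's x. With its far edge flush on the deep stop and on the spacer, its origin is at x = +33 of the bed (lengths in mm)
- plate_near (a point): outermost point of the plate's push lug, 35 from the plate's origin on the side away from the fence (push here, towards the fence), 8 above the bed top; axes as the plate's (lengths in mm)
- plate_far (a point): middle of the plate's edge face towards the fence, 8 above the bed top (lengths in mm)
- rack: fixed wooden rack, 70 (x) x 150 (y) x 30 high, origin at the centre of its underside; two slots from above at y = +40 and -40, each about 23 (x) x 36 (y), floor 8 above the bench; a spacer stands in each (lengths in mm)
- spacer: the slimmer loose steel spacer, standing upright: 12 thick (x), 70 tall; the foot is 30 wide (y) up to 40 high, above it is a grip tab 24 wide; 0.18 kg; origin at the centre of its underside, z up along its height (lengths in mm)
- thick_spacer: the other spacer, same shape but 20 thick; leave it alone (lengths in mm)
- oil: red can, 56 across, 110 high, origin at the centre of its underside; leave alone (lengths in mm)
- wrench: steel wrench about 180 long lying on the bench; leave alone (lengths in mm)
- bin: open blue plastic bin, 120 x 160 x 70 high, origin at the centre of its underside; leave alone (lengths in mm)
There are look-alikes about, which are no part of the job. Leave any blue or yellow look-alike of the spacer alone. Of the things like the plate, leave any that is yellow; of the rest the larger one is meant.

How it is judged (in metres and radians):
On the way, in this order (a step that is already met when the one before it is completed fails the run):
1. the switch is twisted to its stop (value of joint switch above 1.08 rad), for 0.1 s.
2. the switch is let go and has sprung back (value of joint switch below 0.1 rad and contact force between the fingers and jig below 0.2 N), for 0.2 s.
3. the slim spacer stands on the bed between the plate and the shallow stop, let go (x of spacer in the frame of stop_shallow between -0.03 and -0.012 m and y of spacer in the frame of stop_shallow between -0.012 and 0.012 m and z of spacer in the frame of jig between 0.027 and 0.033 m and angle between spacer's own z axis and vertical below 0.15 rad and contact force between the fingers and spacer below 0.2 N), for 0.2 s.
At the end, for the whole second after the job is handed in: Switch at rest; slim spacer untouched, upright on the bed within 12 mm of the shallow stop's middle; plate flat, within 1.5 mm of flush and 0.02 rad of square; fingers press it with over 4 N, and plate on spacer, plate on deep stop and spacer on shallow stop each bear over 1 N (all of step 3 and value of joint switch below 0.1 rad and x of plate in the frame of jig above 0.0315 m and angle between the x axis of plate and the x axis of jig, either way round below 0.02 rad and z of plate in the frame of jig below 0.032 m and angle between plate's own z axis and vertical below 0.05 rad and contact force between the fingers and plate above 4 N and contact force between plate and spacer above 1 N and contact force between plate and stop_deep above 1 N and contact force between spacer and stop_shallow above 1 N); the arm keeps its last pose, push and grip.
It fails at once if the thick spacer was taken or knocked (distance of thick_spacer from where it was at the start of the episode above 0.015 m).
It fails at once if the oil can was disturbed (distance of oil from where it was at the start of the episode above 0.03 m).
It fails at once if the wrench was disturbed (distance of wrench from where it was at the start of the episode above 0.03 m).
It fails at once if the bin was disturbed (distance of bin from where it was at the start of the episode above 0.03 m).
It also fails if it takes over 72 s, if anything falls off the work surface, if the arm or the gripper's body presses on something with over 40 N, if the wrist force passes 120 N, or if a joint passes its speed limit or range.

ROBOT

A 6-joint arm with a two-finger parallel gripper is mounted at the origin on the work surface. World frame = base frame: x ahead of the robot, y to its left, z up, the work surface at z = 0. Lengths are in mm, angles in rad, forces in N, time in s.
With the tool pointing down it reaches from about 350 to 850 mm from the base axis. Payload 8.1 kg.
Tool frame: the origin (TCP) lies midway between the tips of the shut fingers; the grasp point (between the pads) lies 19 mm behind it; z points along the fingers, y is the line along which they close (so a half turn about z gives the same grasp; the last joint's range is limited). The gripper opens to 85 mm and grips with 20 to 120 N. Pads are 22 mm wide; open, the fingers measure 114 mm over their backs; the gripper's body (76 mm by 85 mm) begins 54 mm behind the grasp point. The pads swing forward as they close: fully open they stand 13 mm farther back than shut.
Start: joints at [-1.349, 0.13, 1.488, -0, 1.523, -0.085], TCP at [181.226, -571.981, 231.292] pointing down, gripper open.
Joint ranges: [-2.96, 2.96], [-0.89, 2.26], [0.02, 2.5], [-1.34, 4.48], [0, 2.73], [-2.66, 2.66]. Speed limits (rad/s): [2.39, 2.39, 2.79, 3.14, 3.14, 3.14].

INTERFACE

Orientations are given as a rotation vector (axis times angle).
In Python, from workcell import robot gives the robot as it stands.
- The arm moves only by the tool play_rows, never from a script. Its argument "steps" is a list of rows, each a list of 2 entries, a list of its own where there are three numbers: the shift along the tool's x, y, z in m, then the turn about the tool's z in rad. In form: [[[tx, ty, tz], roll], ...]. A call has 1 to 12 rows; each row shifts and turns the commanded pose from where the row before left it, along the tool's axes as they then stand; what a row does not reach is not made up. A row lasts 1/10 s, in which the tool goes at most 50 mm and 8.59 degrees, less where a joint would pass 70% of its speed; a pose out of reach is approached as far as the arm can. A call with a gripper value outside its range is refused whole. "grip" is the finger opening in m, from 0 to 0.0854, set as the call begins (left out, the last holds). The fingers move at their own pace and stop on an object; the grip force is fixed at half the most. Time passes only in rows, so rows that do not move let the fingers close. It gives the time, the measured TCP pose, the force, the opening and the grip force at its end, in the units of the state.
- robot.get_obs(): the state, without advancing time (a new reading comes with each control period).
- robot.grab_frame(name): name is "side" or "top"; returns the picture (420x560x3 uint8, blue, green, red); there is no depth.
- robot.calibration(name): a dict with "fx", "fy", "cx", "cy" (pixels), "k1" (the pictures are not rectified: a ray, as slopes to the right and down, at radius r is drawn at 1 + k1 r^2 times it, then the intrinsics apply), "view" (4x4, takes a point from world to camera coordinates). Camera axes: x right, y down, z forward; pixel columns grow to the right and rows downward; lengths in mm; the calibration is good to about 2 mm. A picture is of the moment at which its call begins. calibration takes no time and is no camera call.
- robot.close_job(): hands the job in; it is judged then, once.
The state is a dict: "time_s": time; "joints": joint angles; "qd": joint speeds; "tau": joint torques, N m; "tcp_pos": TCP position; "eef_rot": TCP orientation; "wrist_force": force on the tool from outside, world axes, zero at the start; "torque": the same for the moment, N m; "width": finger opening in mm; "grip_force": force on a finger pad.
Only numpy, scipy, OpenCV 4.12 (cv2) and the standard library are available. Lean on these libraries where they do the work, as an engineer would, in place of code of your own. Each camera call takes 0.05 s, during which the arm holds its last target. There are 200 camera calls.

## Working session

There is one attempt and no reset: what is moved stays moved. The work goes in short steps, Python scripts to look and compute and a tool call to move; the robot and the scene stay as the last step left them, time stands still between calls to the robot, and variables do not carry over. Pictures are saved under pics/ and viewed, at most 10 in all, crops included, and the job is handed in when it is done.

Besides the shell and the picture viewer there is one more tool, called in YAML: its name, and indented under it one key for each argument. play_rows: Moves the arm, as the interface text tells. Its arguments: {"type":"object","properties":{"steps":{"type":"array"},"grip":{"type":"number"}},"required":["steps"]}

```bash
mkdir -p pics
cat > h.py <<'E'
import numpy as np, cv2
from workcell import robot
def cal(n):
    c=robot.calibration(n); K=np.array([[c['fx'],0,c['cx']],[0,c['fy'],c['cy']],[0,0,1.]]); 
    return K,np.array([c['k1'],0,0,0,0.]),np.array(c['view'])
def ray(n,uv):
    K,d,V=cal(n); p=cv2.undistortPoints(np.array(uv,float).reshape(-1,1,2),K,d).reshape(-1,2)
    R,t=V[:3,:3],V[:3,3]
    return -R.T@t, np.c_[p,np.ones(len(p))]@R
def onz(n,uv,z):
    o,r=ray(n,uv); return o+r*((z-o[2])/r[:,2])[:,None]
def proj(n,P):
    K,d,V=cal(n); return cv2.projectPoints(np.array(P,float).reshape(-1,1,3),cv2.Rodrigues(V[:3,:3])[0],V[:3,3],K,d)[0].reshape(-1,2)
E
python3 - <<'E'
from h import *
for n in('top','side'):
    f=robot.grab_frame(n); cv2.imwrite(f'pics/{n}0.png',f); cv2.imwrite(f'pics/{n}0b.png',cv2.resize(f,(800,600),interpolation=cv2.INTER_CUBIC))
    K,d,V=cal(n); print(n,K[0,0],d[0],(-V[:3,:3].T@V[:3,3]).round(), V[2,:3].round(2))
print(robot.get_obs())
E
```

```text
top 429.12352647195866 -0.008236468794957742 [ 429.  -36. 1118.] [ 0.13  0.02 -0.99]
side 475.5184992135789 -0.03625998226863555 [ 467. -704.  706.] [ 0.11  0.72 -0.68]
{'time_s': 0.1, 'joints': array([-1.34935878e+00,  1.31096363e-01,  1.48915129e+00,  4.71233398e-06,
        1.52301775e+00, -8.53891217e-02]), 'qd': array([ 0.00024071, -0.00158027, -0.00125674,  0.0004631 ,  0.00209573,
        0.00195741]), 'tau': array([ 1.30421246e-03, -5.70949781e+01, -5.01943481e+01, -7.01509089e-05,
        8.09843157e-03,  6.85764985e-05]), 'tcp_pos': array([ 181.14172535, -571.48707986,  230.35342069]), 'eef_rot': array([-3.10304585e+00, -4.79818454e-01,  1.71131195e-04]), 'wrist_force': array([-0.20858776, -0.82656302, -0.44889651]), 'torque': array([ 0.04911036, -0.01119923, -0.04454688]), 'grip_force': 0.0, 'width': 85.01179460913744}
```

View pics/top0b.png

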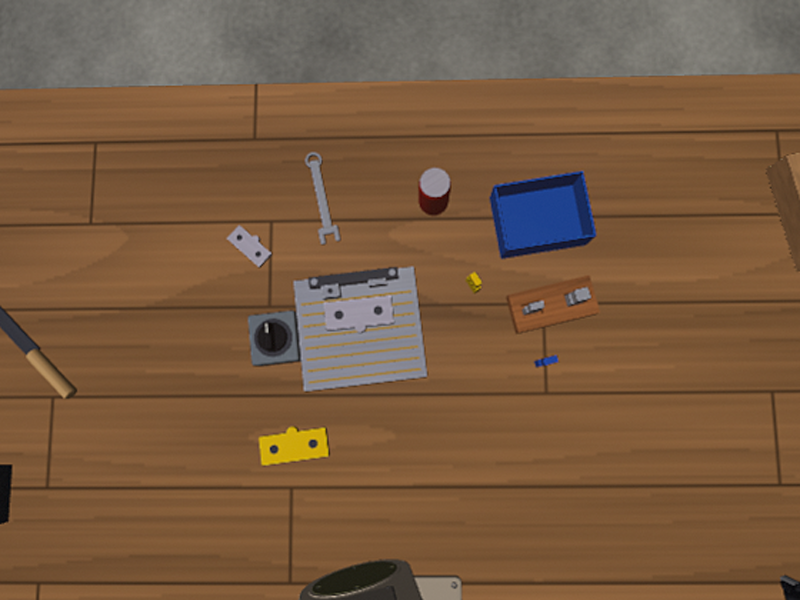

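View pics/side0b.png

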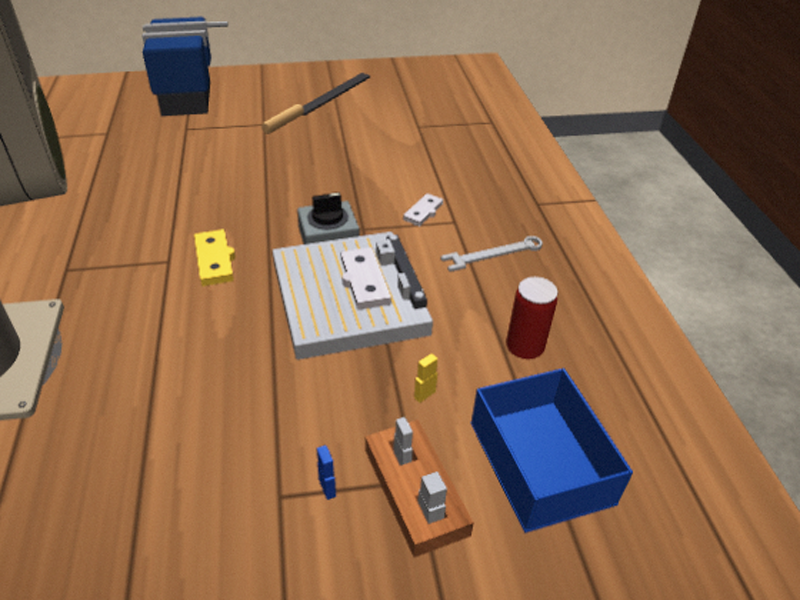

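Top view: jig at (360,328) of the 800x600 picture, with the deep stop on the left (331,290) and the shallow one on the right (377,282). The knob is at (272,337). The slim spacer is at (533,307) in the rack and the thick one at (578,296). I'll zoom in to measure.

Run:
```python
from h import *
t=cv2.imread('pics/top0.png'); s=cv2.imread('pics/side0.png')
def crop(im,x,y,w,h,k):return cv2.resize(im[y:y+h,x:x+w],None,fx=k,fy=k,interpolation=cv2.INTER_CUBIC)
cv2.imwrite('pics/jigtop.png',crop(t,168,182,136,96,5.8))
a=crop(t,350,185,76,60,5); b=crop(s,250,285,84,107,5)
c=crop(s,185,125,125,130,3)
o=np.zeros((600,800,3),np.uint8); o[:300,:380]=a; o[:535,380:800]=b
cv2.imwrite('pics/rack.png',o)
```

```text
(no output)
```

View pics/jigtop.png

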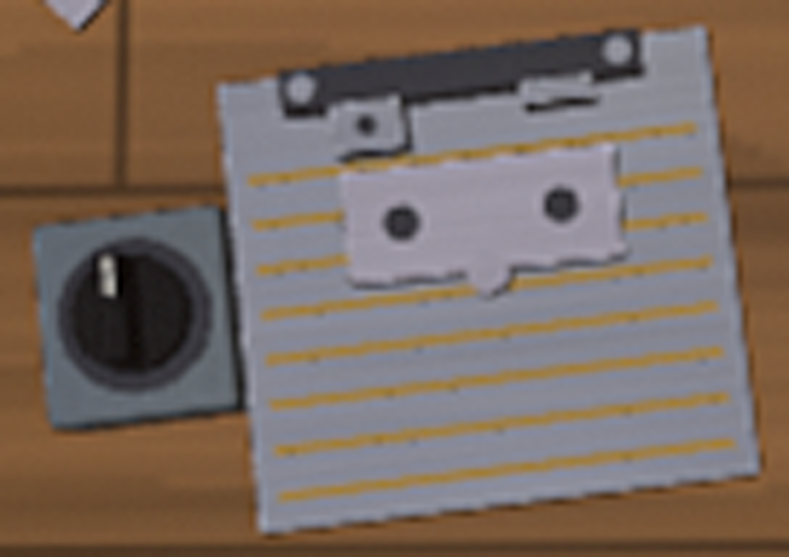

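View pics/rack.png

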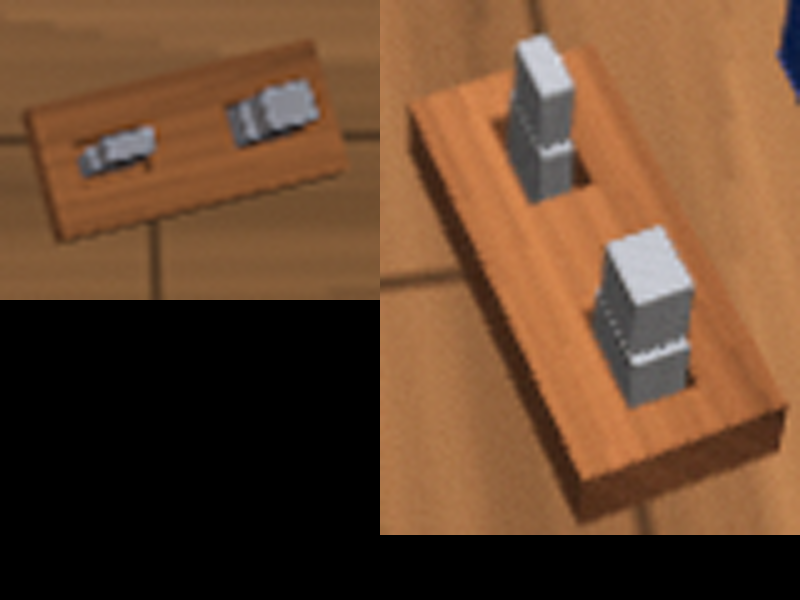

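```bash
cat > m.py <<'E'
from h import *
T=lambda p,k,o:(np.array(p,float)+.5)/k-.5+np.array(o)
jc=onz('top',T([(219,87),(706,27),(760,468),(260,534)],5.8,(168,182)),30)
def rect(P,lx,ly): # TL,TR,BR,BL order, x up; y left
    L=np.array([(lx/2,ly/2),(lx/2,-ly/2),(-lx/2,-ly/2),(-lx/2,ly/2)])
    z=(P[:,0]-P[:,0].mean())+1j*(P[:,1]-P[:,1].mean()); l=L[:,0]+1j*L[:,1]
    a=np.angle((z*l.conj()).sum()); return P[:,0].mean(),P[:,1].mean(),a,np.abs(z-l*np.exp(1j*a)).round(1)
J=rect(jc,200,220)
E
python3 - <<'E'
from m import *
print('jig',J)
kn=onz('top',T([(135,314)],5.8,(168,182)),59)[0];
R=lambda a:np.array([[np.cos(a),-np.sin(a)],[np.sin(a),np.cos(a)]])
loc=lambda p:(R(-J[2])@(np.array(p)[:2]-J[:2]))
print('knob',kn,loc(kn))
pl=onz('top',T([(340,172),(612,144),(625,248),(350,282)],5.8,(168,182)),46)
P=rect(pl,50,120);print('plate',P,loc(P[:2]))
for n,p,z in [('lug',(491,296),46),('deepfaceL',(340,152),56),('deepR',(410,148),56),('shL',(525,106),56),('shR',(597,97),56),('fenL',(288,113),46),('fenR',(640,72),46)]:
    print(n,loc(onz('top',T([p],5.8,(168,182)),z)[0]).round(1))
st=onz('top',T([(103,140),(153,126),(156,151),(107,167)],5,(350,185)),78)
print('spacer top',rect(st,12,24))
ss=onz('side',T(np.array([(515,40),(545,34),(574,90),(547,97)])-[380,0],5,(250,285)),78); print('side',ss.round(1),ss.mean(0))
rk=onz('top',T([(27,113),(313,40),(350,165),(62,241)],5,(350,185)),30); print('rack',rect(rk,70,150))
f=T(np.array([(135,0)])*0+[(135,314)],5.8,(168,182))
E
```

```text
jig (np.float64(538.4772994298713), np.float64(66.56125682919418), np.float64(0.11246119194396259), array([1.6, 1.3, 2.4, 0.3]))
knob [520.92566003 214.6607956   59.        ] [ -0.82039948 149.13369966]
plate (np.float64(565.3151144580712), np.float64(66.84169690551924), np.float64(0.10308298617415626), array([0.7, 2.1, 2. , 0.8])) [26.69975012 -2.73318603]
lug [-10.5  -2.7]
deepfaceL [58.7 54.6]
deepR [56.6 24.2]
shL [ 68.7 -27.3]
shR [ 68.8 -58.8]
fenL [80.4 76.9]
fenR [ 79.2 -78.5]
spacer top (np.float64(568.1709347461506), np.float64(-240.92338919692435), np.float64(0.24628771778012862), array([0.3, 1.7, 0.6, 1.9]))
side [[ 562.  -232.2   78. ]
 [ 572.2 -231.1   78. ]
 [ 577.7 -254.5   78. ]
 [ 568.6 -256.1   78. ]] [ 570.12334067 -243.46452772   78.        ]
rack (np.float64(577.6265910860145), np.float64(-280.0405795235672), np.float64(0.24261652083629412), array([1.4, 1.9, 1.9, 1.5]))
```

Zooms: the jig, plate, stops and slim spacer fit their known sizes to about 2 mm. I'll cross-check the knob in the side view and compute the approach.

```bash
cat >> h.py <<'E'
def yaw():
    r=cv2.Rodrigues(np.array(robot.get_obs()['eef_rot']))[0]; return np.arctan2(r[1,0],r[0,0]),r
def go(x,y,z,yw=None):
    a,r=yaw(); o=robot.get_obs(); d=np.array([x,y,z])-o['tcp_pos']
    print('tcp',o['tcp_pos'].round(1),'yaw',a.round(4),'tilt',r[:,2].round(3),'tool shift mm',(r.T@d).round(1),'roll', None if yw is None else round(a-yw,4))
E
python3 - <<'E'
from m import *
s=cv2.imread('pics/side0.png'); g=s.max(2)
m=((g<45)*255).astype(np.uint8); m[:, :200]=0;m[:,260:]=0;m[:120]=0;m[170:]=0
n,l,st,c=cv2.connectedComponentsWithStats(m); print(st,c)
for k in (-23,0,23):
  for z in (59,88):
    a=J[2]; print(k,z,proj('side',[521+k*np.cos(a),216+k*np.sin(a),z]).round(1))
jl=lambda x,y,z:(J[0]+x*np.cos(J[2])-y*np.sin(J[2]),J[1]+x*np.sin(J[2])+y*np.cos(J[2]),z)
print('side proj jig corners',[ (proj('side',jl(x,y,30))[0]/.7).round(0) for x,y in((100,-110),(-100,-110),(-100,110),(100,110))])
go(521,216,200,None)
E
```

```text
[[     0      0    560    420 234821]
 [   218    137     22     21    379]] [[279.58197947 209.60127501]
 [228.70712401 146.75197889]]
-23 59 [[218.6 148. ]]
-23 88 [[217.9 137.6]]
0 59 [[228.3 146.6]]
0 88 [[227.8 136.2]]
23 59 [[237.9 145.3]]
23 88 [[237.5 134.9]]
side proj jig corners [array([433., 320.]), array([293., 344.]), array([271., 247.]), array([391., 229.])]
tcp [ 181.1 -571.5  230.4] yaw 0.3068 tilt [-0.     0.002 -1.   ] tool shift mm [ 561.8 -648.    31.5] roll None
```

play_rows:
  steps:
    - [[0.0312,-0.036,0.001],0]
    - [[0.0312,-0.036,0.001],0]
    - [[0.0312,-0.036,0.001],0]
    - [[0.0312,-0.036,0.001],0]
    - [[0.0312,-0.036,0.001],0]
    - [[0.0312,-0.036,0.001],0]
    - [[0.0312,-0.036,0.001],0]
    - [[0.0312,-0.036,0.001],0]
    - [[0.0312,-0.036,0.001],0]
    - [[0.0312,-0.036,0.001],0]
    - [[0.0312,-0.036,0.001],0]
    - [[0.0312,-0.036,0.001],0]
  grip: 0.085

```text
time_s: 1.3
tcp_pos: [407.9, -45.1, 219.2]
eef_rot: [3.104, 0.48, 0.0]
wrist_force: [0.9, -0.2, 0.8]
width: 84.9
grip_force: 0.0
```

play_rows:
  steps:
    - [[0.0312,-0.036,0.001],0]
    - [[0.0312,-0.036,0.001],0]
    - [[0.0312,-0.036,0.001],0]
    - [[0.0312,-0.036,0.001],0]
    - [[0.0312,-0.036,0.001],0]
    - [[0.0312,-0.036,0.001],0]
    - [[0,0,0],-0.148]
    - [[0,0,0],-0.148]
    - [[0,0,0],-0.148]
    - [[0,0,0],-0.148]
    - [[0,0,0],-0.148]
    - [[0,0,0],-0.148]

```text
time_s: 2.5
tcp_pos: [520.6, 215.3, 212.7]
eef_rot: [-2.592, -1.775, 0.002]
wrist_force: [-0.3, 0.6, -0.0]
width: 85.0
grip_force: 0.0
```

play_rows:
  steps:
    - [[0,0,0],-0.148]
    - [[0,0,0],-0.148]
    - [[0,0,0],-0.148]
    - [[0,0,0],-0.148]
    - [[0,0,0],-0.148]
    - [[0,0,0],-0.148]
    - [[0,0,0],-0.148]
    - [[0,0,0],-0.148]
    - [[0,0,0],-0.148]
    - [[0,0,0],-0.148]
    - [[0,0,0],-0.148]
    - [[0,0,0],-0.148]

```text
time_s: 3.7
tcp_pos: [520.6, 215.3, 212.7]
eef_rot: [-0.258, -3.13, 0.001]
wrist_force: [0.0, 0.7, -0.5]
width: 84.9
grip_force: 0.0
```

Run:
```python
from h import *
go(522,215,63,0.1125-np.pi); print(robot.get_obs()['joints'].round(2),robot.get_obs()['time_s'])
```

```text
tcp [520.6 215.3 212.7] yaw 2.9769 tilt [-0.001 -0.    -1.   ] tool shift mm [ -1.6   0.  149.7] roll 6.006
[ 0.3   0.04  1.62 -0.    1.48 -1.11] 3.7
```

play_rows:
  steps:
    - [[0,0,0.02],-0.139]
    - [[0,0,0.03],-0.138]
    - [[-0.001,0,0.03],0]
    - [[0,0,0.03],0]
    - [[0,0,0.02],0]
    - [[0,0,0.01],0]
    - [[0,0,0.0095],0]
    - [[0,0,0],0]

```text
time_s: 4.5
tcp_pos: [521.3, 215.3, 62.9]
eef_rot: [0.167, -3.136, 0.001]
wrist_force: [-0.8, -0.4, 0.3]
width: 85.3
grip_force: 0.0
```

play_rows:
  steps:
    - [[0,0,0],0]
    - [[0,0,0],0]
    - [[0,0,0],0]
    - [[0,0,0],0]
    - [[0,0,0],0]
    - [[0,0,0],0]
    - [[0,0,0],0]
    - [[0,0,0],0]
  grip: 0.0

```text
time_s: 5.3
tcp_pos: [522.1, 216.6, 64.5]
eef_rot: [-0.167, 3.136, 0.003]
wrist_force: [-1.8, 5.0, 2.8]
width: 10.8
grip_force: 60.0
```

play_rows:
  steps:
    - [[0,0,0],0.13]
    - [[0,0,0],0.13]
    - [[0,0,0],0.13]
    - [[0,0,0],0.13]
    - [[0,0,0],0.13]
    - [[0,0,0],0.13]
    - [[0,0,0],0.13]
    - [[0,0,0],0.13]
    - [[0,0,0],0.13]
    - [[0,0,0],0.03]
    - [[0,0,0],0]
    - [[0,0,0],0]

```text
time_s: 6.5
tcp_pos: [522.3, 217.3, 64.6]
eef_rot: [-1.633, -2.684, -0.005]
wrist_force: [0.1, 8.1, 0.7]
width: 10.7
grip_force: 59.8
```

Run:
```python
from h import *
go(522,216,63,0); o=robot.get_obs(); print(o['torque'],o['wrist_force'],o['width'],o['joints'])
```

```text
tcp [522.3 217.3  64.6] yaw 2.0484 tilt [ 0.001  0.003 -1.   ] tool shift mm [-1.  -0.8  1.6] roll 2.0484
[1.24708197 0.17941438 0.13496884] [0.14315555 8.07657701 0.67705614] 10.735309416222382 [ 0.30213848  0.17952961  1.74985311  0.00248994  1.21007432 -0.17632072]
```

play_rows:
  steps:
    - [[0,0,0],0]
    - [[0,0,0],0]
    - [[0,0,0],0]
    - [[0,0,0],0]
    - [[0,0,0],0]
    - [[0,0,0],0]
    - [[0,0,0],0]
    - [[0,0,0],0]
    - [[0,0,0],0]
  grip: 0.085

```text
time_s: 7.4
tcp_pos: [521.9, 215.4, 63.8]
eef_rot: [-1.634, -2.683, 0.0]
wrist_force: [-0.2, 0.5, 0.0]
width: 84.8
grip_force: 0.0
```

play_rows:
  steps:
    - [[0,0,-0.02],0]
    - [[0,0,-0.03],0]
    - [[0,0,-0.045],0]
    - [[0,0,-0.045],0]
    - [[0,0,0],0]

```text
time_s: 7.9
tcp_pos: [525.8, 216.7, 212.3]
eef_rot: [1.629, 2.676, 0.015]
wrist_force: [0.5, 0.2, 0.5]
width: 84.8
grip_force: 0.0
```

Run:
```python
from h import *
go(569,-242,160,0.245+np.pi/2); o=robot.get_obs(); print(o['wrist_force'],o['width'])
```

```text
tcp [525.8 216.7 212.3] yaw 2.0479 tilt [ 0.012  0.004 -1.   ] tool shift mm [-427.2 -173.    51.1] roll 0.2321
[0.49681185 0.15414082 0.53079348] 84.7578647690041
```

play_rows:
  steps:
    - [[-0.0425,-0.0173,0.0],0]
    - [[-0.0425,-0.0173,0.0],0]
    - [[-0.0425,-0.0173,0.0],0]
    - [[-0.0425,-0.0173,0.0],0]
    - [[-0.0425,-0.0173,0.0],0]
    - [[-0.0425,-0.0173,0.0],0]
    - [[-0.0425,-0.0173,0.0],0]
    - [[-0.0425,-0.0173,0.0],0]
    - [[-0.0425,-0.0173,0.0],0]
    - [[-0.0425,-0.0173,0.0],0]
    - [[0,0,0],0.116]
    - [[0,0,0],0.116]
  grip: 0.045

```text
time_s: 9.1
tcp_pos: [562.9, -243.4, 203.2]
eef_rot: [-1.942, -2.469, 0.0]
wrist_force: [-0.1, 0.8, 0.0]
width: 45.1
grip_force: 0.0
```

play_rows:
  steps:
    - [[0,0,0],0]
    - [[0,0,0],0]
    - [[0,0,0],0]

```text
time_s: 9.4
tcp_pos: [563.4, -241.1, 203.8]
eef_rot: [1.929, 2.479, -0.0]
wrist_force: [0.5, 0.7, -0.6]
width: 44.9
grip_force: 0.0
```

Run:
```python
from h import *
go(569,-242,47,0.245+np.pi/2); o=robot.get_obs(); print(o['wrist_force'],o['width'])
f=robot.grab_frame('side'); cv2.imwrite('pics/s1.png',cv2.resize(f[100:380,140:480],(800,600*0+659))[:600])
```

```text
tcp [ 563.4 -241.1  203.8] yaw 1.8191 tilt [ 0. -0. -1.] tool shift mm [ -2.2   5.2 156.8] roll 0.0033
[ 0.51019993  0.74346234 -0.57353557] 44.91979349289514
```

View pics/s1.png

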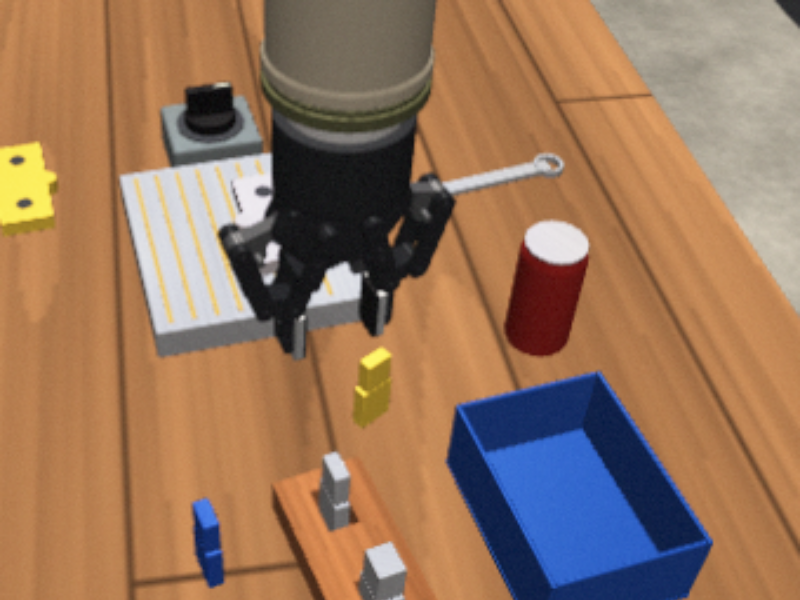

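Knob is back at rest along the bed's x and the fingers line up with the slim spacer. I'll descend now.

play_rows:
  steps:
    - [[-0.0022,0.0052,0.03],0.003]
    - [[0,0,0.035],0]
    - [[0,0,0.03],0]
    - [[0,0,0.025],0]
    - [[0,0,0.02],0]
    - [[0,0,0.01],0]
    - [[0,0,0.006],0]
    - [[0,0,0],0]
    - [[0,0,0],0]

```text
time_s: 10.35
tcp_pos: [569.7, -242.7, 49.1]
eef_rot: [1.935, 2.472, 0.001]
wrist_force: [0.8, 0.3, -0.2]
width: 45.0
grip_force: 0.0
```

play_rows:
  steps:
    - [[0,0,0],0]
    - [[0,0,0],0]
    - [[0,0,0],0]
    - [[0,0,0],0]
    - [[0,0,0],0]
    - [[0,0,0],0]
  grip: 0.0

```text
time_s: 10.95
tcp_pos: [569.6, -242.8, 48.9]
eef_rot: [1.936, 2.472, 0.0]
wrist_force: [-0.5, 0.3, 6.1]
width: 11.3
grip_force: 59.3
```

play_rows:
  steps:
    - [[0,0,-0.01],0]
    - [[0,0,-0.02],0]
    - [[0,0,-0.03],0]
    - [[0,0,-0.04],0]
    - [[0,0,-0.04],0]
    - [[0,0,0],0]
    - [[0,0,0],0]

```text
time_s: 11.65
tcp_pos: [569.5, -242.7, 189.4]
eef_rot: [1.935, 2.471, 0.001]
wrist_force: [-0.6, -0.1, -2.3]
width: 10.9
grip_force: 58.6
```

Run:
```python
from m import *
a=J[2]; x,y=80-20,-42; X=(J[0]+x*np.cos(a)-y*np.sin(a),J[1]+x*np.sin(a)+y*np.cos(a)); print(X)
go(*X,150,.11+np.pi/2); o=robot.get_obs(); print(o['wrist_force'],o['width'])
f=robot.grab_frame('side'); cv2.imwrite('pics/s2full.png',f); u=proj('side',o['tcp_pos'])[0]; print(u)
u=u.astype(int); cv2.imwrite('pics/s2.png',cv2.resize(f[u[1]-60:u[1]+60,u[0]-80:u[0]+80],(800,600),interpolation=cv2.INTER_CUBIC))
```

```text
(np.float64(602.8116934399148), np.float64(31.560031888337136))
tcp [ 569.5 -242.7  189.4] yaw 1.8129 tilt [ 0.002 -0.001 -1.   ] tool shift mm [258.3  98.   39.1] roll 0.1321
[-0.63778996 -0.07444047 -2.34573708] 10.89213234514237
[284.97051771 251.05136924]
```

View pics/s2.png

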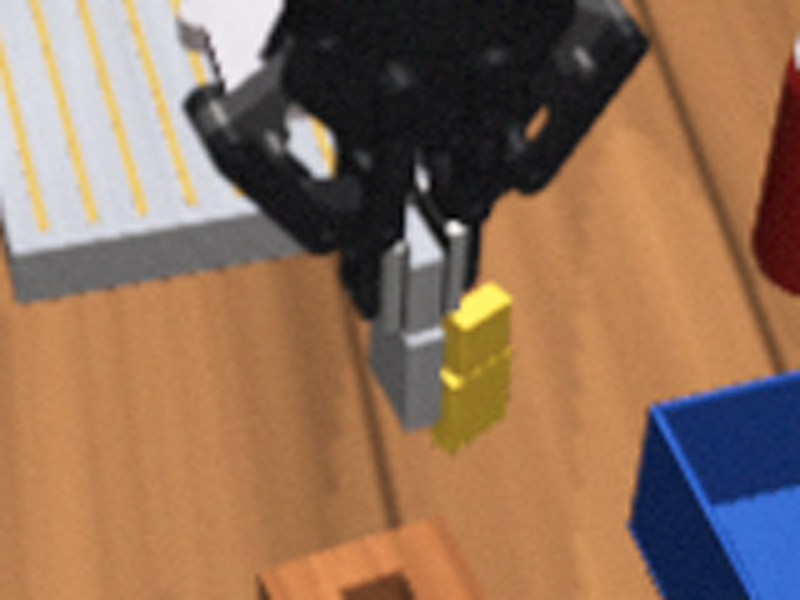

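Slim spacer is held upright; its near-left foot corner is at (408,430) and its shoulder at (405,340) of this crop. I'll check the gap in the first side picture.

Run:
```python
from m import *
s=cv2.imread('pics/side0.png'); cv2.imwrite('pics/jigside.png',cv2.resize(s[158:233,210:310],(800,600),interpolation=cv2.INTER_CUBIC))
o=robot.get_obs(); u0=np.array([284-80,251-60]); t=o['tcp_pos']; yw=1.8129-np.pi/2
for p,z,x0 in[((408,430),148.5,-6),((405,340),188.5,-6)]:
    q=onz('side',T([p],5,u0),z)[0]-t; c,s_=np.cos(yw),np.sin(yw); print('corner local',(c*q[0]+s_*q[1]).round(1),(-s_*q[0]+c*q[1]).round(1),'expect -6,-15')
```

```text
corner local -3.2 -14.8 expect -6,-15
corner local -5.2 -13.3 expect -6,-15
```

View pics/jigside.png

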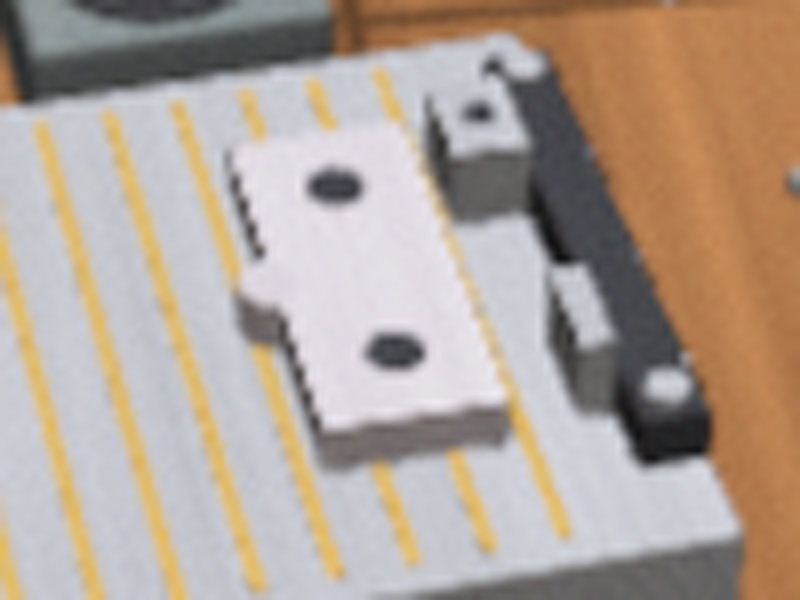

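Run:
```python
from m import *
a=J[2]; 
def L(p,z):
    q=onz('side',T([p],8,(210,158)),z)[0]; d=q[:2]-J[:2]; return (np.cos(a)*d[0]+np.sin(a)*d[1]).round(1),(-np.sin(a)*d[0]+np.cos(a)*d[1]).round(1)
for n,p,z in[('plate far+y',(402,122),46),('plate far-y',(508,403),46),('lug',(240,290),46),('sh +y',(548,265),56),('sh -y',(582,345),56),('sh bot',(582,400),30),('deep+y',(428,92),56),('deep-y',(452,160),56),('deepbot',(457,212),30),('jigBR',(740,535),30),('fence',(640,458-40),46)]: print(n,L(p,z))
```

```text
plate far+y (np.float64(51.0), np.float64(53.0))
plate far-y (np.float64(48.9), np.float64(-66.2))
lug (np.float64(-8.4), np.float64(-6.3))
sh +y (np.float64(70.3), np.float64(-27.3))
sh -y (np.float64(70.1), np.float64(-59.9))
sh bot (np.float64(73.1), np.float64(-53.0))
deep+y (np.float64(58.1), np.float64(52.0))
deep-y (np.float64(56.9), np.float64(21.4))
deepbot (np.float64(61.0), np.float64(29.9))
jigBR (np.float64(97.9), np.float64(-111.5))
fence (np.float64(80.2), np.float64(-79.8))
```

Run:
```python
from h import *
go(603.3,29.7,150,.109+np.pi/2)
```

```text
tcp [ 568.5 -242.2  187.3] yaw 1.8128 tilt [-0.001  0.    -1.   ] tool shift mm [255.6  99.   37.4] roll 0.133
```

play_rows:
  steps:
    - [[0.02,0.0077,0],0]
    - [[0.035,0.0136,0],0]
    - [[0.035,0.0136,0],0]
    - [[0.035,0.0136,0],0]
    - [[0.035,0.0136,0],0]
    - [[0.035,0.0136,0],0]
    - [[0.035,0.0136,0],0]
    - [[0.0256,0.0097,0],0]
    - [[0,0,0.02],0.067]
    - [[0,0,0.017],0.066]
    - [[0,0,0],0]
    - [[0,0,0],0]

```text
time_s: 12.9
tcp_pos: [602.3, 29.4, 148.9]
eef_rot: [-2.093, -2.339, 0.004]
wrist_force: [-0.0, 0.9, -1.1]
width: 10.6
grip_force: 58.5
```

Run:
```python
from h import *
go(603.3,29.7,71,.109+np.pi/2); print(robot.get_obs()['wrist_force'])
f=robot.grab_frame('side'); cv2.imwrite('pics/s3.png',cv2.resize(f[150:255,185:325],(800,600),interpolation=cv2.INTER_CUBIC))
```

```text
tcp [602.3  29.4 148.9] yaw 1.6816 tilt [-0.004  0.    -1.   ] tool shift mm [ 0.1  1.3 77.9] roll 0.0018
[-0.01866636  0.92791769 -1.10884593]
```

View pics/s3.png

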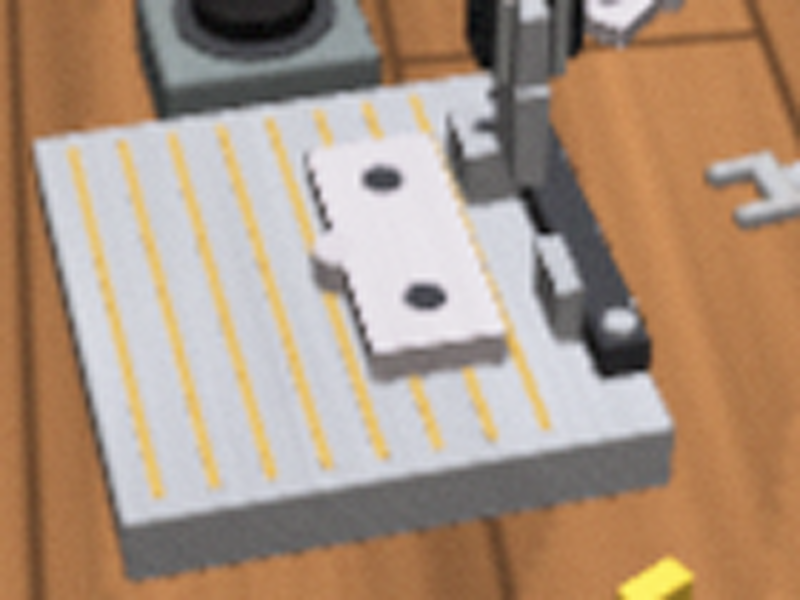

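Run:
```python
from m import *
a=J[2]
for p in[(512,187),(547,183)]:
    q=onz('side',T([p],800/140,(185,150)),108)[0]; d=q[:2]-J[:2]; print((np.cos(a)*d[0]+np.sin(a)*d[1]).round(1),(-np.sin(a)*d[0]+np.cos(a)*d[1]).round(1))
```

```text
51.6 -59.2
64.0 -60.0
```

play_rows:
  steps:
    - [[0.001,0.002,0],0.002]
    - [[0,0,0.015],0]
    - [[0,0,0.02],0]
    - [[0,0,0.015],0]
    - [[0,0,0.006],0]
    - [[0,0,0.003],0]
    - [[0,0,0.003],0]
    - [[0,0,0],0]

```text
time_s: 13.75
tcp_pos: [606.0, 30.7, 89.1]
eef_rot: [2.099, 2.337, 0.001]
wrist_force: [-0.4, -0.2, -1.9]
width: 11.3
grip_force: 58.7
```

play_rows:
  steps:
    - [[0,0,0.003],0]
    - [[0,0,0.003],0]
    - [[0,0,0.003],0]
    - [[0,0,0],0]

```text
time_s: 14.15
tcp_pos: [605.2, 30.7, 79.2]
eef_rot: [-2.099, -2.336, 0.001]
wrist_force: [-0.2, 0.2, -1.7]
width: 11.1
grip_force: 58.7
```

play_rows:
  steps:
    - [[0,-0.0005,0.003],0]
    - [[0,0,0.003],0]
    - [[0,0,0.001],0]
    - [[0,0,0.001],0]
    - [[0,0,0],0]
    - [[0,0,0],0]

```text
time_s: 14.75
tcp_pos: [605.2, 30.6, 71.8]
eef_rot: [2.099, 2.337, 0.0]
wrist_force: [1.2, -0.3, -1.4]
width: 10.7
grip_force: 58.7
```

Run:
```python
from h import *
for i in range(3):
  robot.grab_frame('top'); o=robot.get_obs(); print(o['tcp_pos'],o['wrist_force'],o['torque'])
```

```text
[605.24762173  30.64327316  71.9110889 ] [ 0.20566584  0.56357852 -1.86188243] [-0.02402415  0.01894086 -0.01358435]
[605.26500353  30.63855898  71.94562485] [-0.9671576  -0.1302455  -1.64534259] [-0.01297332  0.05346487  0.02903554]
[605.27220108  30.6225296   71.9741606 ] [ 0.10078945  0.46754334 -1.84004251] [ 0.03536005  0.00193457 -0.0068631 ]
```

Not yet touching; step down until a contact force shows, then release slowly.

play_rows:
  steps:
    - [[0,0,0.0007],0]
    - [[0,0,0.0007],0]
    - [[0,0,0],0]

```text
time_s: 15.2
tcp_pos: [605.4, 30.7, 70.9]
eef_rot: [2.099, 2.337, 0.001]
wrist_force: [-1.1, 0.7, 2.1]
width: 11.1
grip_force: 59.3
```

play_rows:
  steps:
    - [[0,0,0.0007],0]
    - [[0,0,0.0007],0]
    - [[0,0,0],0]

```text
time_s: 15.5
tcp_pos: [605.6, 30.7, 70.9]
eef_rot: [2.099, 2.337, 0.001]
wrist_force: [-6.3, -0.1, 12.9]
width: 11.2
grip_force: 61.0
```

play_rows:
  steps:
    - [[0,0,-0.0012],0]
    - [[0,0,0],0]

```text
time_s: 15.7
tcp_pos: [605.5, 30.6, 70.9]
eef_rot: [2.099, 2.337, 0.001]
wrist_force: [-2.0, 0.5, 5.9]
width: 10.8
grip_force: 59.9
```

play_rows:
  steps:
    - [[0,0,0],0]
    - [[0,0,0],0]
    - [[0,0,0],0]
    - [[0,0,0],0]
    - [[0,0,0],0]
  grip: 0.04

```text
time_s: 16.2
tcp_pos: [605.1, 30.7, 70.0]
eef_rot: [-2.099, -2.337, 0.0]
wrist_force: [0.2, -0.2, 1.2]
width: 39.9
grip_force: 0.0
```

play_rows:
  steps:
    - [[0,0,-0.01],0]
    - [[0,0,-0.02],0]
    - [[0,0,-0.04],0]
    - [[0,0,-0.04],0]
    - [[-0.02,-0.045,0],0]
    - [[0,-0.045,0],0]
    - [[0,-0.045,0],0]
    - [[0,0,0],0]

```text
time_s: 17.0
tcp_pos: [467.2, -3.7, 178.8]
eef_rot: [-2.098, -2.334, 0.005]
wrist_force: [0.9, -0.2, -0.3]
width: 39.7
grip_force: 0.0
```

Run:
```python
from m import *
f=robot.grab_frame('side'); t=robot.grab_frame('top'); cv2.imwrite('pics/side4.png',f);cv2.imwrite('pics/top4.png',t)
o=np.zeros((600,800,3),np.uint8)
o[:300,:]=0
a=cv2.resize(f[150:240,195:315],(400*2-320,360),interpolation=cv2.INTER_CUBIC); b=cv2.resize(t[180:272,168:304],(320*2,433))
o[:360,:480]=a
c=cv2.resize(t[182:262,200:300],(500,400))[:,:]; 
o=np.zeros((600,800,3),np.uint8); o[:300,:400]=cv2.resize(f[150:240,195:315],(400,300),interpolation=cv2.INTER_CUBIC); o[:300,400:]=0
big=cv2.resize(f[155:230,220:320],(400,300),interpolation=cv2.INTER_CUBIC); tt=cv2.resize(t[185:260,205:305],(800,600),interpolation=cv2.INTER_CUBIC)
o=np.vstack([np.hstack([cv2.resize(f[155:230,225:325],(400,300),interpolation=cv2.INTER_CUBIC),cv2.resize(t[182:257,210:310],(400,300),interpolation=cv2.INTER_CUBIC)])])
cv2.imwrite('pics/p4.png',o)
go(520,50,100,.109+np.pi/2)
```

```text
tcp [472.7  -3.8 181.2] yaw 1.6774 tilt [ 0.002 -0.    -1.   ] tool shift mm [48.4 52.6 81.3] roll -0.0024
```

View pics/p4.png

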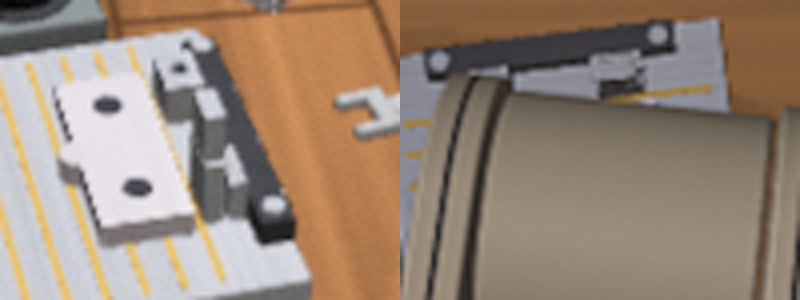

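Run:
```python
from m import *
a=J[2]
for p,z in[((205,222),30),((220,216),30),((207,125),100),((240,215),30),((205,171),70),((63,170),46),((193,220),46)]:
    q=onz('side',T([p],4,(225,155)),z)[0]; d=q[:2]-J[:2]; print(p,(np.cos(a)*d[0]+np.sin(a)*d[1]).round(1),(-np.sin(a)*d[0]+np.cos(a)*d[1]).round(1))
```

```text
(205, 222) 57.8 -57.4
(220, 216) 66.7 -54.8
(207, 125) 55.6 -61.7
(240, 215) 77.2 -56.6
(205, 171) 55.3 -62.1
(63, 170) -9.0 -17.1
(193, 220) 47.1 -71.0
```

Spacer stands upright in front of the shallow stop and is clear of the plate. Next is the push with shut fingers.

Run:
```python
from h import *
go(489,58,36,.109+np.pi/2)
```

```text
tcp [472.7  -3.8 181.2] yaw 1.6774 tilt [ 0.002 -0.    -1.   ] tool shift mm [ 59.7  22.5 145.2] roll -0.0024
```

play_rows:
  steps:
    - [[0.03,0.011,0],-0.002]
    - [[0.03,0.0115,0],0]
    - [[0,0,0.03],0]
    - [[0,0,0.035],0]
    - [[0,0,0.035],0]
    - [[0,0,0.025],0]
    - [[0,0,0.015],0]
    - [[0,0,0.005],0]
    - [[0,0,0],0]
    - [[0,0,0],0]
    - [[0,0,0],0]
  grip: 0.0

```text
time_s: 18.2
tcp_pos: [490.4, 58.5, 36.7]
eef_rot: [2.096, 2.338, 0.003]
wrist_force: [-0.3, 0.5, -0.3]
width: 0.2
grip_force: 0.0
```

Run:
```python
from h import *
go(489,58,36,.109+np.pi/2); o=robot.get_obs(); print(o['wrist_force'],o['width'],o['time_s'])
```

```text
tcp [490.4  58.5  36.7] yaw 1.6798 tilt [ 0.003  0.    -1.   ] tool shift mm [-0.3 -1.5  0.7] roll -0.0
[-0.3395405   0.5342442  -0.30305297] 0.2233391007355741 18.2
```

play_rows:
  steps:
    - [[0,0.003,0.001],0]
    - [[0,0.003,0],0]
    - [[0,0.003,0],0]
    - [[0,0.003,0],0]
    - [[0,0.002,0],0]
    - [[0,0.002,0],0]
    - [[0,0.002,0],0]
    - [[0,0.002,0],0]
    - [[0,0.001,0],0]
    - [[0,0,0],0]

```text
time_s: 19.2
tcp_pos: [510.0, 60.7, 34.2]
eef_rot: [2.097, 2.339, 0.0]
wrist_force: [0.8, 0.5, -0.6]
width: -0.2
grip_force: 0.0
```

play_rows:
  steps:
    - [[0,0.001,0],0]
    - [[0,0.001,0],0]
    - [[0,0.001,0],0]
    - [[0,0.001,0],0]
    - [[0,0.001,0],0]
    - [[0,0,0],0]

```text
time_s: 19.8
tcp_pos: [515.0, 61.3, 34.2]
eef_rot: [2.097, 2.339, 0.0]
wrist_force: [-0.0, 0.8, -0.3]
width: -0.2
grip_force: 0.0
```

play_rows:
  steps:
    - [[0,0.001,0],0]
    - [[0,0.001,0],0]
    - [[0,0.001,0],0]
    - [[0,0.001,0],0]
    - [[0,0.001,0],0]
    - [[0,0.001,0],0]
    - [[0,0,0],0]

```text
time_s: 20.5
tcp_pos: [520.9, 61.9, 34.2]
eef_rot: [2.097, 2.339, 0.0]
wrist_force: [-0.5, 0.4, -0.7]
width: -0.0
grip_force: 0.2
```

play_rows:
  steps:
    - [[0,0.001,0],0]
    - [[0,0.001,0],0]
    - [[0,0.001,0],0]
    - [[0,0,0],0]

```text
time_s: 20.9
tcp_pos: [523.6, 62.3, 34.1]
eef_rot: [-2.097, -2.339, 0.0]
wrist_force: [-1.5, 0.5, 0.2]
width: 0.4
grip_force: 0.9
```

Contact is beginning. I'll continue gently.

play_rows:
  steps:
    - [[0,0.001,0],0]
    - [[0,0.001,0],0]
    - [[0,0.001,0],0]
    - [[0,0.001,0],0]
    - [[0,0,0],0]

```text
time_s: 21.4
tcp_pos: [525.2, 62.3, 33.2]
eef_rot: [-2.095, -2.336, 0.007]
wrist_force: [-11.4, -0.3, 5.3]
width: -0.0
grip_force: 6.0
```

play_rows:
  steps:
    - [[0,0.001,0],0]
    - [[0,0.001,0],0]
    - [[0,0.001,0],0]
    - [[0,0,0],0]

```text
time_s: 21.8
tcp_pos: [525.4, 62.6, 32.0]
eef_rot: [-2.092, -2.333, 0.013]
wrist_force: [-22.3, -1.8, 8.6]
width: 0.0
grip_force: 11.1
```

Run:
```python
from h import *
f=robot.grab_frame('side'); t=robot.grab_frame('top'); cv2.imwrite('pics/side5.png',f);cv2.imwrite('pics/top5.png',t)
cv2.imwrite('pics/p5.png',cv2.resize(f[158:233,220:320],(800,600),interpolation=cv2.INTER_CUBIC))
o=robot.get_obs(); print(o['wrist_force'],o['torque'],o['tcp_pos'])
```

```text
[-21.2098902   -2.42920618   9.95253545] [-0.41068559  3.37571126 -0.06296216] [525.32513564  62.6040705   31.99131798]
```

View pics/p5.png

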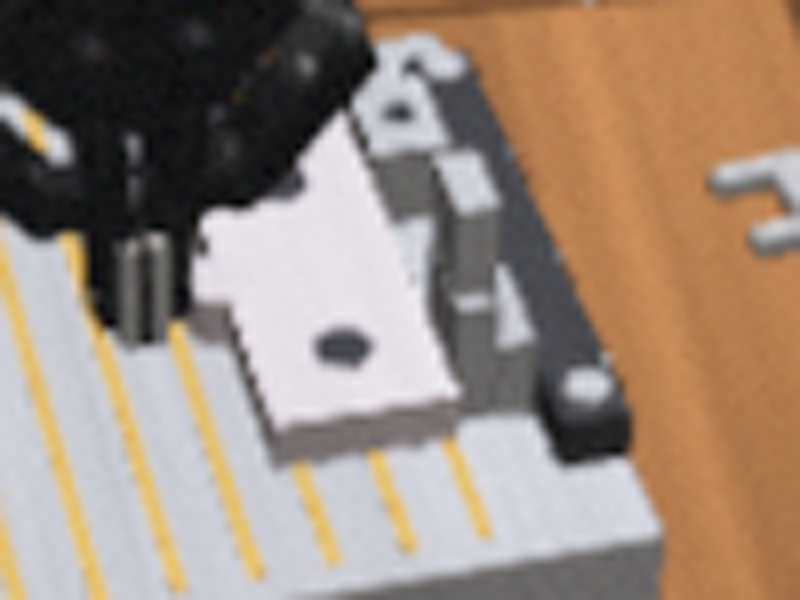

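Run:
```python
from m import *
a=J[2]
for p,z in[((458,396),46),((420,300),46),((385,205),46),((272,432),46),((240,340),46)]:
    q=onz('side',T([p],8,(220,158)),z)[0]; d=q[:2]-J[:2]; print(p,(np.cos(a)*d[0]+np.sin(a)*d[1]).round(1),(-np.sin(a)*d[0]+np.cos(a)*d[1]).round(1))
```

```text
(458, 396) 57.1 -65.5
(420, 300) 57.5 -26.8
(385, 205) 58.7 13.6
(272, 432) 7.4 -67.2
(240, 340) 7.6 -30.8
```

play_rows:
  steps:
    - [[0,0.001,-0.0005],0]
    - [[0,0,-0.0005],0]
    - [[0,0,0],0]
    - [[0,0,0],0]
    - [[0,0,0],0]

```text
time_s: 22.4
tcp_pos: [525.4, 62.6, 32.2]
eef_rot: [-2.091, -2.332, 0.015]
wrist_force: [-22.9, -2.4, 5.8]
width: -0.5
grip_force: 11.3
```

play_rows:
  steps:
    - [[0,0.001,0],0]
    - [[0,0.001,0],0]
    - [[0,0,0],0]
    - [[0,0,0],0]
    - [[0,0,0],0]
    - [[0,0,0],0]

```text
time_s: 23.0
tcp_pos: [525.6, 62.7, 31.9]
eef_rot: [-2.089, -2.33, 0.02]
wrist_force: [-31.0, -4.7, 13.2]
width: 0.0
grip_force: 16.0
```

Run:
```python
from h import *
for i in range(3):
  robot.grab_frame('top'); o=robot.get_obs(); print(o['tcp_pos'].round(2),o['wrist_force'].round(1))
print(robot.close_job())
```

```text
[525.61  62.68  31.94] [-31.2  -4.2  14. ]
[525.61  62.7   31.95] [-31.4  -3.8  13.3]
[525.62  62.68  31.95] [-31.   -4.6  14.2]
the job is handed in; nothing more can be done
None
```

I handed the job in with every step done, but no verdict came back: the switch was twisted and sprang back, the slim spacer stands in front of the shallow stop, and the gripper is pressing the plate towards the fence with about 31 N, flush as far as the camera shows.

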